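Park the dough roller's handwheel with its red spoke up

ROBOT

A 7-joint arm with a two-finger parallel gripper is mounted at the origin on the work surface. World frame = base frame: x ahead of the robot, y to its left, z up, the work surface at z = 0. Lengths are in m, angles in rad, forces in N, time in s.
With the tool pointing down it reaches from about 0.425 to 0.875 m from the base axis. Payload 4.7 kg.
Tool frame: the origin (TCP) lies at the very end of the fingers, on their centre line; the grasp point (between the pads) lies 19 mm behind it (ctrl.grasp_offset is the distance from the TCP to the grasp point, in m); z points along the fingers, y is the direction in which the jaws open and shut (so a half turn about z gives the same grasp; the last joint's range is limited). The gripper opens to 87 mm and grips with 3 to 60 N. Pads are 19 mm wide; open, the fingers measure 117 mm over their backs; the gripper's body (75 mm by 190 mm) begins 51 mm behind the grasp point.
Start: joints at [-1.138, 0.321, -0.07, 1.45, 0.023, 1.371, -0.057], TCP at [0.264, 0.594, 0.223] pointing down, gripper open.
Joint ranges: [-2.86, 2.86], [-0.3, 2.09], [-1.38, 1.24], [0.06, 2.45], [-1.56, 4.7], [0.09, 2.05], [-2.69, 2.69]. Speed limits (rad/s): [2.57, 2.57, 3.14, 3.14, 3.14, 3.14, 3.14].

INTERFACE

Orientations are given as a rotation vector (axis times angle).
In Python, from bench import ctrl gives the robot as it stands.
- The arm moves only by the shell command python3 -m creep 'ROWS' [FORCE]. ROWS is JSON, a list that holds one entry, the list of rows, each a list of 7 numbers: the opening, from 0 (shut) to 1 (fully open), then the shift along the tool's x, y, z in mm, then the turn, a rotation vector about the tool's x, y, z in rad. In form: [[[grip, dx, dy, dz, rx, ry, rz], ...]]. A call has 1 to 5 rows; each row is the pose to reach, as a shift and turn from the pose commanded when the call began, along the tool's axes at that moment; what a row does not reach only later rows make up. A row lasts 1/10 s, in which the tool goes at most 50 mm and 8.59 degrees, less where a joint would pass 70% of its speed; a pose out of reach is approached as far as the arm can. A call with a gripper value outside its range is refused whole. The fingers move at their own pace and stop on an object; FORCE is the grip in N (left out, the last holds). Time passes only in rows, so rows that repeat a pose let the fingers close. It gives the time, the measured TCP pose, the force and the opening at its end, in the units of the state.
- ctrl.get_state(): the state, without advancing time (a new reading comes with each control period).
- ctrl.get_image(name): name is "scene" or "top"; returns the picture (420x560x3 uint8, red, green, blue); there is no depth.
- ctrl.camera_params(name): a dict with "K" (3x3 intrinsics, pixels), "k1" (the pictures are not rectified: a ray, as slopes to the right and down, at radius r is drawn at 1 + k1 r^2 times it, then the intrinsics apply), "pose" (4x4, takes a point from camera to world coordinates). Camera axes: x right, y down, z forward; pixel columns grow to the right and rows downward; lengths in m; the calibration is good to about 2 mm. A picture is of the moment at which its call begins. camera_params takes no time and is no camera call.
- ctrl.close_job(): hands the job in, once; it reports no verdict.
The state is a dict: "time": time; "joint_positions": joint angles; "qd": joint speeds; "joint_torque": joint torques, N m; "position": TCP position; "tool_rot": TCP orientation; "ft_force": force on the tool from outside, world axes, zero at the start; "torque": the same for the moment, N m; "grip_width": opening from 0.0 (shut) to 1.0 (fully open).
Only numpy, scipy, OpenCV 4.12 (cv2) and the standard library are available. Lean on these libraries where they do the work, as an engineer would, in place of code of your own. Each camera call takes 0.05 s, during which the arm holds its last target. There are 200 camera calls.

TASK

The handwheel of the dough roller has been left part-way round. Push its spokes round with the fingertips, one spoke after another and either way round, until the red-tipped spoke points straight up, then take the hand away. Do not hit or press the wheel hard, and leave everything else on the table where it stands.

Things in the scene. Friction and masses are not known exactly. Their poses are not given: they have to be found in the camera images.
- roller: White dough roller, fixed. Origin on the table directly below its handwheel's centre; x = the wheel's axle, pointing out of the wheel's front; y level, in the wheel's plane; z up. The machine stands at the wheel's back: end plates from x = -51 to -279 mm, 130 mm wide (y), 195 mm high; sloping feed trays to y = +-170 mm, below 125 mm. Nothing is above the wheel.
- wheel_center (a point): Centre of the upright handwheel, on the axle, 150 mm above the table. The wheel lies in the roller's y-z plane: hub 48 mm in diameter, round rim (middle radius 72 mm, bar 12 mm thick), five straight spokes 72 degrees apart that stick out past the rim. Their free ends are round grips 16 mm thick, from 80 to 126 mm from the axle (rounded end): one red, four black.
- wheel (a joint): Wheel angle, rad: 0 (or any multiple of 2 pi) when the red spoke points straight up; grows anticlockwise for someone facing the wheel's front. At q the red spoke points along (0, -sin q, cos q) in the roller's axes. Turns both ways without a stop, friction about 0.25 N m (2.5 N at a grip), balanced, stays where it is left. Starts between 2.2 and 4.08.
- red_tip (a point): Point on the middle line of the red spoke, 118 mm from the axle, 8 mm short of its rounded end. At the goal it lies straight above the wheel's centre.
- jug: Clear plastic measuring jug, 84 mm in diameter, 110 mm high, with a handle, loose, on the table in front and to one side of the wheel. Origin under its centre. Bystander.
- scraper: Steel dough scraper with a white grip, about 100 x 124 x 20 mm, loose, flat on the table in front and to the other side of the wheel. Origin on its underside. Bystander.
- scale: White kitchen scale, 190 x 170 x 35 mm, fixed; the bowl stands on it. Origin under its centre.
- bowl: Steel bowl, 170 mm across, 85 mm high, loose, standing on the scale. Origin under its centre. Bystander.
- tub: Clear food tub with a blue lid, 140 x 190 x 90 mm, loose. Origin under its centre. Bystander.
- salt_jar: Small jar with a green cap, 56 mm in diameter, 90 mm high, loose. Origin under its centre. Bystander.
- flask: Steel flask with a black cap, 90 mm in diameter, 230 mm high, loose. Origin under its centre. Bystander.
- stamp: Orange dough stamp with a black knob, 70 mm in diameter, 50 mm high, loose, on the table in front of the wheel. Origin under its centre. Bystander.

How it is judged:
At the end, for the whole second after the job is handed in: The red-tipped spoke points straight up within 0.12 rad (7 degrees), the wheel is at rest, and each loose bystander is within 30 mm of where it started (angle between red_tip's own z axis and vertical below 0.12 rad and velocity of joint wheel between -0.05 and 0.05 rad/s and distance of each of jug, scraper, bowl, tub, salt_jar, flask, stamp from where it was at the start of the episode below 0.03 m); the robot touches nothing.
It fails at once if a bystander was moved by more than 30 mm (distance of any of jug, scraper, bowl, tub, salt_jar, flask, stamp from where it was at the start of the episode above 0.03 m).
It fails at once if the wheel was hit or pressed with more than 40 N (contact force between the arm and wheel above 40 N).
It fails at once if the wheel was hit or pressed with more than 40 N (contact force between the fingers and wheel above 40 N).
It also fails if it takes over 64 s, if anything falls off the work surface, if the arm or the gripper's body presses on something with over 40 N, if the wrist force passes 120 N, or if a joint passes its speed limit or range.

## Working session

There is one attempt and no reset: what is moved stays moved. The work goes in short steps, Python scripts to look and compute and a shell command to move; the robot and the scene stay as the last step left them, time stands still between calls to the robot, and variables do not carry over. Pictures are saved under pics/ and viewed, about 8 in all and at most 12, crops included, and the job is handed in when it is done.

```bash
mkdir -p pics; ls; python3 - <<'E'
from bench import ctrl
import cv2,numpy as np
for n in("scene","top"):
    im=ctrl.get_image(n);cv2.imwrite(f"pics/{n}0.png",im[...,::-1])
    p=ctrl.camera_params(n);print(n,np.round(p["K"],1).tolist(),p["k1"],np.round(p["pose"],4).tolist())
s=ctrl.get_state()
print(s)
E
```

```text
pics
scene [[398.1, 0.0, 285.8], [0.0, 398.1, 208.0], [0.0, 0.0, 1.0]] -0.06351340048179294 [[0.7015, 0.4303, -0.5681, 1.2604], [0.7124, -0.4003, 0.5764, -0.6816], [0.0206, -0.8091, -0.5873, 0.8607], [0.0, 0.0, 0.0, 1.0]]
top [[494.4, 0.0, 271.6], [0.0, 494.4, 216.9], [0.0, 0.0, 1.0]] -0.03824149468964626 [[-0.0041, -0.9959, 0.0907, 0.4225], [-1.0, 0.0045, 0.0045, -0.0174], [-0.0049, -0.0906, -0.9959, 1.8203], [0.0, 0.0, 0.0, 1.0]]
{'time': 0.1, 'joint_positions': array([-1.13792343,  0.32180581, -0.0701    ,  1.45153349,  0.02258488,
        1.37078079, -0.05685474]), 'qd': array([-0.00125818, -0.00110416,  0.00011992, -0.00316499, -0.00177981,
        0.00239149,  0.00044696]), 'joint_torque': array([-9.44611129e-04, -4.92578173e+01, -4.06368971e-01, -3.13400638e+01,
       -6.42739562e-02,  3.94765392e-02,  7.32853232e-05]), 'position': array([0.26414975, 0.59337865, 0.2215438 ]), 'tool_rot': array([-6.52820503e-01, -3.07271650e+00,  2.69471035e-03]), 'ft_force': array([ 0.89989923, -1.17815534, -0.71873505]), 'torque': array([ 0.04378392, -0.04250571, -0.0422199 ]), 'grip_width': 0.9989633618371467}
```

View pics/scene0.png

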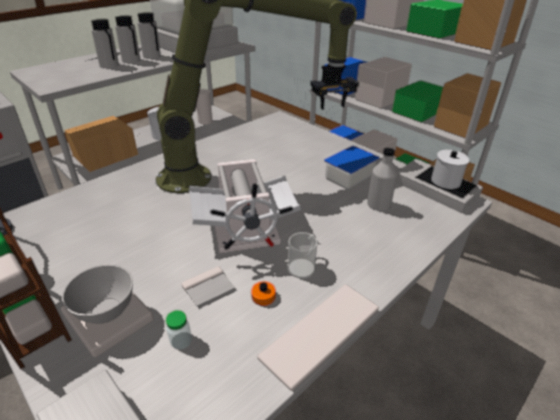

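View pics/top0.png

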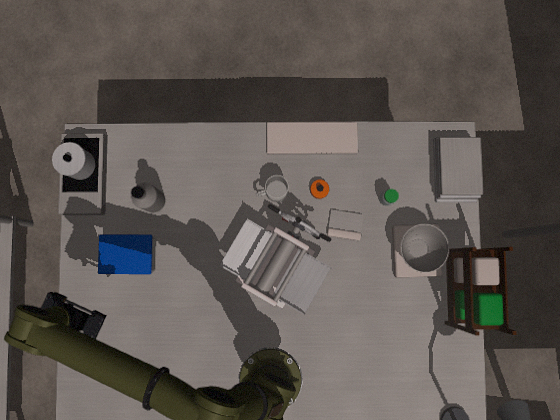

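The scene view shows the wheel hub near (251,219), with the red grip at the lower right near (270,242). In the top view the wheel is edge-on near (298,223). I'll zoom in on both.

```bash
python3 - <<'E'
import cv2,numpy as np
a=cv2.imread("pics/scene0.png")[170:270,190:330];b=cv2.imread("pics/top0.png")[175:275,240:380]
r=lambda x:cv2.resize(x,None,fx=5.5,fy=3,interpolation=cv2.INTER_CUBIC)
r=lambda x:cv2.resize(x,(560,300) if 0 else (420,300),interpolation=cv2.INTER_CUBIC)
cv2.imwrite("pics/z0.png",np.vstack([r(a),r(b)]))
im=cv2.imread("pics/scene0.png").astype(int)
for n in("scene","top"):
    im=cv2.imread(f"pics/{n}0.png").astype(int)
    m=(im[...,2]>90)&(im[...,2]>2*im[...,1])&(im[...,2]>2*im[...,0])&(abs(im[...,1]-im[...,0])<30)
    k,l,st,c=cv2.connectedComponentsWithStats(m.astype(np.uint8))
    print(n,[(st[i].tolist(),c[i].round(1).tolist()) for i in range(1,k)])
E
```

```text
scene [([0, 136, 2, 1, 2], [0.5, 136.0]), ([266, 238, 7, 8, 31], [269.1, 241.6]), ([265, 283, 2, 2, 2], [265.5, 283.5]), ([260, 284, 1, 1, 1], [260.0, 284.0]), ([262, 291, 1, 1, 1], [262.0, 291.0])]
top [([317, 190, 1, 1, 1], [317.0, 190.0]), ([312, 194, 1, 1, 1], [312.0, 194.0])]
```

View pics/z0.png

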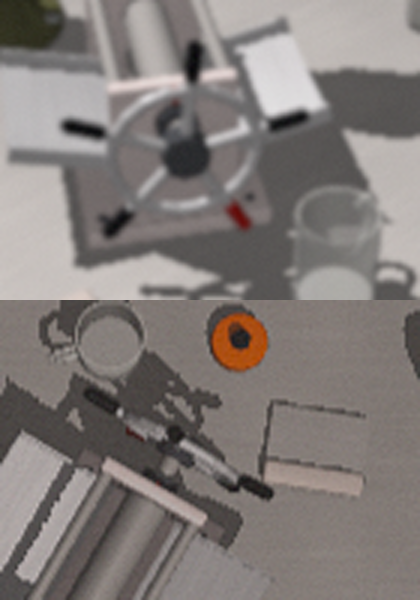

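```bash
cat > h.py <<'E'
import numpy as np,cv2
from bench import ctrl
from scipy.optimize import least_squares
def proj(n,X):
    p=ctrl.camera_params(n);T=np.linalg.inv(p["pose"]);c=np.atleast_2d(X)@T[:3,:3].T+T[:3,3]
    s=c[:,:2]/c[:,2:];r2=(s**2).sum(1,keepdims=True);s=s*(1+p["k1"]*r2);K=p["K"]
    return s*[K[0,0],K[1,1]]+[K[0,2],K[1,2]]
def ray(n,uv):
    p=ctrl.camera_params(n);d=cv2.undistortPoints(np.array([[uv]],float),p["K"],np.array([p["k1"],0,0,0,0.]))[0,0]
    # k1 model
    R=p["pose"][:3,:3];return p["pose"][:3,3],R@np.array([*d,1])
def onz(n,uv,z):
    o,d=ray(n,uv);return o+d*(z-o[2])/d[2]
def spoke(x,y,yaw,q,r):
    return np.array([x,y,.15])+r*(np.array([-np.sin(yaw),np.cos(yaw),0])*-np.sin(q)+np.array([0,0,1])*np.cos(q))
E
python3 - <<'E'
from h import *
S=lambda u,v:(190+u/3,170+v/3)
T=lambda u,v:(240+u/3,175+(v-300)/3)
a=2*np.pi/5
# k: spoke index anticlockwise from red (red lower right -> right -> top -> left -> lower left)
ob=[("scene",S(228,205),0,80),("scene",S(245,225),0,122),("scene",S(306,117),1,122),("scene",S(270,127),1,80),("scene",S(190,80),2,80),("scene",S(194,45),2,122),
("scene",S(66,126),3,122),("scene",S(102,132),3,80),("scene",S(129,211),4,80),("scene",S(107,230),4,122),
("top",T(89,394),1,122),("top",T(119,412),1,80),("top",T(237,483),3,80),("top",T(268,492),3,122)]
f=lambda p:np.concatenate([proj(n,spoke(p[0],p[1],p[2],p[3]+k*a,r/1000))[0]-uv for n,uv,k,r in ob])
s=least_squares(f,[.42,-.07,-.5,3.75]);print(s.x.round(4),np.abs(s.fun).max());print(s.fun.reshape(-1,2).round(1).tolist())
for nm,uv,z in [("jug",T(108,340),.11),("stamp",T(240,338),.04),("scraper a",T(272,402),.0),("scr b",T(365,412),0),("scr c",T(360,492),.02),("scr d",T(265,485),.02)]:
    P=onz("top",uv,z);c,sn=np.cos(s.x[2]),np.sin(s.x[2]);d=P[:2]-s.x[:2]
    print(nm,P.round(3),"roller",np.round([c*d[0]+sn*d[1],-sn*d[0]+c*d[1]],3))
E
```

```text
[ 0.5498 -0.102  -0.5416  3.6623] 2.3993456898838303
[[-1.1, -1.1], [0.0, 0.3], [-0.7, -0.2], [-2.4, 0.6], [0.1, 1.2], [-0.0, 0.1], [-0.9, -0.3], [1.3, 0.9], [1.0, -1.5], [-0.5, 1.4], [-1.2, -1.0], [-0.7, -0.5], [-0.7, -1.5], [-0.5, 1.2]]
jug [ 0.678 -0.025  0.11 ] roller [0.071 0.132]
stamp [ 0.69  -0.186  0.04 ] roller [0.164 0.001]
scraper a [ 0.617 -0.228  0.   ] roller [ 0.122 -0.074]
scr b [ 0.604 -0.343  0.   ] roller [ 0.17  -0.178]
scr c [ 0.504 -0.331  0.02 ] roller [ 0.079 -0.22 ]
scr d [ 0.513 -0.216  0.02 ] roller [ 0.027 -0.116]
```

```bash
cat >> h.py <<'E'
from scipy.spatial.transform import Rotation as Rn
W=(0.5498,-0.102,-0.5416)
c,s_=np.cos(W[2]),np.sin(W[2])
A=np.array([[c,-s_,0],[s_,c,0],[0,0,1]])   # roller->world
def where():
    s=ctrl.get_state();p=A.T@(s["position"]-[W[0],W[1],0]);R=Rn.from_rotvec(s["tool_rot"])
    Rd=Rn.from_matrix(np.column_stack([A[:,1],A[:,0],[0,0,-1]]))
    print("t",round(s["time"],2),"roller mm",(p*1e3).round(1),"F_roller",(A.T@s["ft_force"]).round(1),"yawerr",(R.inv()*Rd).as_rotvec().round(3),"q",s["joint_positions"].round(2),"g",round(s["grip_width"],2))
    return s,R,Rd
def go(x,y,z):
    s,R,Rd=where();t=A@np.array([x,y,z])/1e3+[W[0],W[1],0]
    print("shift",(R.inv().apply(t-s["position"])*1e3).round(0),"turn",(R.inv()*Rd).as_rotvec().round(3))
E
python3 -m creep '[[[0,0,0,-50,0,0,0],[0,0,0,-100,0,0,0],[0,0,0,-150,0,0,0],[0,0,0,-180,0,0,0],[0,0,0,-180,0,0,0]]]' 20
python3 -c "
from h import *
go(0,30,370)"
```

```text
time: 0.6
position: [0.2648, 0.5951, 0.4082]
tool_rot: [0.653, 3.071, 0.014]
ft_force: [0.3, 0.6, -0.5]
grip_width: 0.626
t 0.6 roller mm [-603.6  450.4  408.2] F_roller [-0.1  0.7 -0.5] yawerr [ 0.006 -0.008  1.694] q [-1.15  0.31 -0.06  1.1   0.02  1.72 -0.05] g 0.63
shift [-548. -492.   34.] turn [ 0.006 -0.008  1.694]
```

```bash
python3 -m creep '[[[0,-40,-30,0,0,0,0.1],[0,-75,-67,0,0,0,0.22],[0,-110,-98,0,0,0,0.34],[0,-145,-130,0,0,0,0.46],[0,-180,-160,0,0,0,0.57]]]'
python3 -c "
from h import *
go(0,30,370)"
```

```text
time: 1.1
position: [0.364, 0.372, 0.4011]
tool_rot: [-1.497, -2.761, 0.003]
ft_force: [-0.1, 0.8, 0.4]
grip_width: 0.173
t 1.1 roller mm [-403.6  310.4  401.1] F_roller [-0.5  0.6  0.4] yawerr [-1.000e-03  2.000e-03  1.119e+00] q [-0.95  0.02  0.1   1.45 -0.    1.68 -0.27] g 0.17
shift [-486.  -76.   31.] turn [-1.000e-03  2.000e-03  1.119e+00]
```

```bash
python3 -m creep '[[[0,-45,-7,0,0,0,0.12],[0,-90,-14,0,0,0,0.24],[0,-135,-21,0,0,0,0.36],[0,-180,-28,0,0,0,0.47],[0,-225,-35,0,0,0,0.58]]]'
python3 -c "
from h import *
go(0,30,370)"
```

```text
time: 1.6
position: [0.4582, 0.1652, 0.4012]
tool_rot: [-2.224, -2.218, 0.003]
ft_force: [1.4, -0.2, -0.1]
grip_width: 0.002
t 1.6 roller mm [-216.3  181.8  401.2] F_roller [ 1.3  0.6 -0.1] yawerr [-0.001  0.001  0.539] q [-0.74 -0.06  0.32  1.53  0.02  1.68 -0.42] g 0.0
shift [-241.  108.   31.] turn [-0.001  0.001  0.539]
```

```bash
python3 -m creep '[[[0,-45,20,0,0,0,0.12],[0,-90,40,0,0,0,0.24],[0,-135,60,0,0,0,0.36],[0,-180,80,0,0,0,0.47],[0,-225,100,0,0,0,0.54]]]'
python3 -m creep '[[[0,0,0,0,0,0,0],[0,0,0,0,0,0,0]]]'
python3 - <<'E'
from h import *
go(0,45,370)
for n in("scene","top"):cv2.imwrite(f"pics/{n}1.png",ctrl.get_image(n)[...,::-1])
a=cv2.imread("pics/scene1.png")[120:270,190:330];b=cv2.imread("pics/top1.png")[150:300,230:370]
cv2.imwrite("pics/z1.png",cv2.resize(np.hstack([a,b]),(784,420),interpolation=cv2.INTER_CUBIC))
E
```

```text
time: 2.1
position: [0.5586, -0.0594, 0.4013]
tool_rot: [-2.734, -1.546, 0.002]
ft_force: [0.8, 0.1, -0.2]
grip_width: 0.005
time: 2.3
position: [0.5582, -0.0588, 0.4009]
tool_rot: [-2.733, -1.547, 0.004]
ft_force: [0.4, 1.2, 0.5]
grip_width: 0.005
t 2.3 roller mm [-15.1  41.4 400.9] F_roller [-0.3  1.2  0.5] yawerr [-0.002  0.002  0.001] q [-0.47  0.11  0.59  1.37 -0.06  1.68 -0.43] g 0.01
shift [ 4. 15. 31.] turn [-0.002  0.002  0.001]
```

View pics/z1.png

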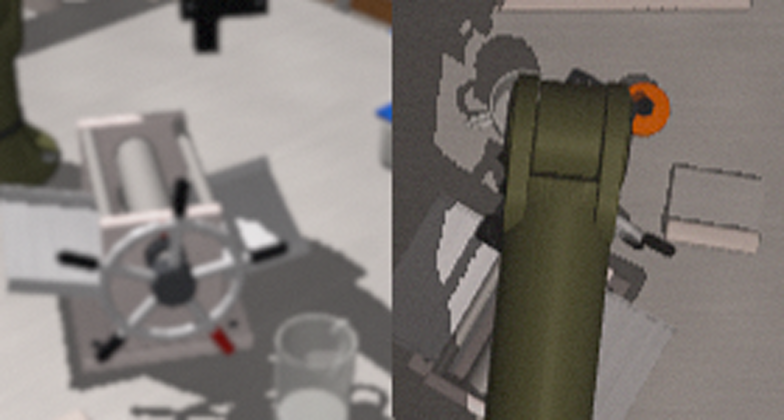

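```bash
python3 -c "
from h import *
s=ctrl.get_state();print(proj('scene',s['position']))"
python3 -m creep '[[[0,4,15,0,0,0,0],[0,4,15,40,0,0,0],[0,4,15,80,0,0,0],[0,4,15,120,0,0,0],[0,4,15,155,0,0,0]]]'
python3 -m creep '[[[0,-3,0,0,0,0,0],[0,-6,0,0,0,0,0],[0,-9,0,0,0,0,0],[0,-12,0,0,0,0,0],[0,-15,0,0,0,0,0]]]'
python3 -c "
from h import *
go(0,30,245)"
```

```text
[[264.01420138 138.08835894]]
time: 2.9
position: [0.5727, -0.0591, 0.2454]
tool_rot: [-2.727, -1.556, 0.0]
ft_force: [0.3, -0.0, -0.4]
grip_width: 0.006
time: 3.4
position: [0.5665, -0.0751, 0.2492]
tool_rot: [2.731, 1.551, 0.004]
ft_force: [0.8, -0.7, -0.9]
grip_width: 0.007
t 3.4 roller mm [  0.5  31.7 249.2] F_roller [ 1.  -0.2 -0.9] yawerr [ 0.002 -0.002  0.004] q [-0.45  0.15  0.59  1.63 -0.09  1.38 -0.38] g 0.01
shift [-2. -0.  4.] turn [ 0.002 -0.002  0.004]
```

```bash
python3 -m creep '[[[0,-5,0,0,0,0,0],[0,-11,0,-1,0,0,0],[0,-17,0,-2,0,0,0],[0,-23,0,-2,0,0,0],[0,-29,0,-2,0,0,0]]]'
python3 -m creep '[[[0,-6,0,0,0,0,0],[0,-12,0,1,0,0,0],[0,-18,0,3,0,0,0],[0,-24,0,5,0,0,0],[0,-30,0,7,0,0,0]]]'
python3 -c "
from h import *
go(0,-33,240)"
```

```text
time: 3.9
position: [0.5513, -0.1001, 0.2499]
tool_rot: [2.731, 1.551, 0.002]
ft_force: [4.0, 0.9, 0.2]
grip_width: 0.005
time: 4.4
position: [0.5354, -0.126, 0.2427]
tool_rot: [2.732, 1.551, 0.0]
ft_force: [3.2, 0.7, 2.5]
grip_width: 0.003
t 4.4 roller mm [ 1.000e-01 -2.800e+01  2.427e+02] F_roller [2.4 2.2 2.5] yawerr [ 0.    -0.     0.003] q [-0.4   0.1   0.63  1.69 -0.06  1.37 -0.3 ] g 0.0
shift [-5. -0.  3.] turn [ 0.    -0.     0.003]
```

Gentle contact at about 3 N. I'll carry on along the arc to about 50°, then retreat upward.

```bash
python3 -m creep '[[[0,-6,0,3,0,0,0],[0,-12,0,7,0,0,0],[0,-18,0,11,0,0,0],[0,-24,0,15,0,0,0],[0,-30,0,20,0,0,0]]]'
python3 -m creep '[[[0,-3,0,2,0,0,0],[0,-3,0,2,0,0,0],[0,-3,0,2,0,0,0]]]'
python3 -c "
from h import *
go(0,-62,220)"
```

```text
time: 4.9
position: [0.5199, -0.1513, 0.222]
tool_rot: [-2.731, -1.551, 0.0]
ft_force: [1.3, 0.8, 2.7]
grip_width: 0.004
time: 5.2
position: [0.5179, -0.1537, 0.2199]
tool_rot: [-2.731, -1.551, 0.003]
ft_force: [0.5, -0.1, 0.7]
grip_width: 0.004
t 5.2 roller mm [ -0.7 -60.7 219.9] F_roller [0.5 0.2 0.7] yawerr [-0.002  0.001  0.004] q [-0.37  0.09  0.65  1.75 -0.06  1.32 -0.24] g 0.0
shift [-1.  1. -0.] turn [-0.002  0.001  0.004]
```

```bash
python3 -m creep '[[[0,0,0,-30,0,0,0],[0,0,0,-65,0,0,0],[0,0,0,-95,0,0,0],[0,30,0,-95,0,0,0],[0,65,0,-95,0,0,0]]]'
python3 -m creep '[[[0,35,0,0,0,0,0],[0,70,0,0,0,0,0],[0,77,0,0,0,0,0],[0,77,0,0,0,0,0]]]'
python3 - <<'E'
from h import *
go(0,82,238)
cv2.imwrite("pics/scene2.png",ctrl.get_image("scene")[...,::-1])
a=cv2.imread("pics/scene2.png")[130:270,190:330]
cv2.imwrite("pics/z2.png",cv2.resize(a,(560,560),interpolation=cv2.INTER_CUBIC))
E
```

```text
time: 5.7
position: [0.5518, -0.0992, 0.3169]
tool_rot: [2.734, 1.545, 0.002]
ft_force: [0.3, 0.8, -0.3]
grip_width: 0.005
time: 6.1
position: [0.5913, -0.0301, 0.3144]
tool_rot: [-2.729, -1.555, 0.005]
ft_force: [-1.0, -1.2, -0.7]
grip_width: 0.006
t 6.1 roller mm [ -1.5  83.  314.4] F_roller [-0.2 -1.5 -0.7] yawerr [-0.002  0.002  0.007] q [-0.48  0.18  0.57  1.47 -0.1   1.52 -0.45] g 0.01
shift [-1.  2. 76.] turn [-0.002  0.002  0.007]
```

View pics/z2.png

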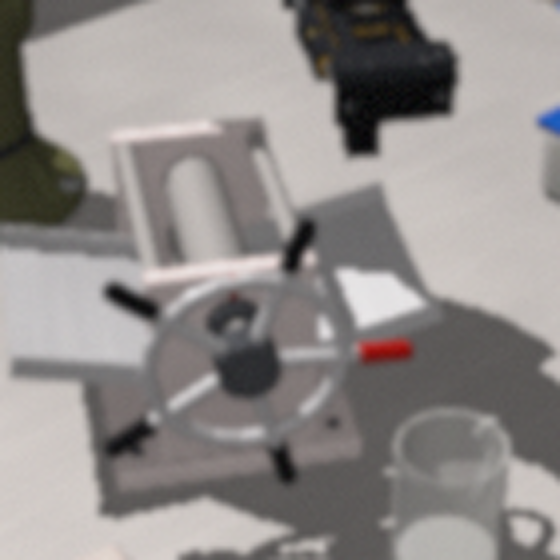

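```bash
python3 -c "
from h import *
f=lambda q:np.concatenate([proj('scene',spoke(*W,q[0],.122))[0]-(190+410/4,130+350/4),proj('scene',spoke(*W,q[0]+1.2566,.122))[0]-(190+305/4,130+226/4)])
r=least_squares(f,[4.6]);print(np.degrees(r.x),r.fun)"
python3 -m creep '[[[0,0,0,30,0,0,0],[0,0,0,60,0,0,0],[0,0,0,73,0,0,0],[0,-8,0,73,0,0,0],[0,-13,0,73,0,0,0]]]'
python3 -m creep '[[[0,-5,0,0,0,0,0],[0,-11,0,0,0,0,0],[0,-17,0,-1,0,0,0],[0,-23,0,-2,0,0,0],[0,-29,0,-3,0,0,0]]]'
python3 -c "
from h import *
go(0,17,249)"
```

```text
[266.32684689] [-0.71451851  0.13390699 -0.11108655 -0.28110093]
time: 6.65
position: [0.5846, -0.0449, 0.2437]
tool_rot: [2.732, 1.548, 0.001]
ft_force: [0.4, -0.3, 1.4]
grip_width: 0.003
time: 7.15
position: [0.5704, -0.0681, 0.2464]
tool_rot: [2.731, 1.551, 0.003]
ft_force: [2.3, 2.0, 2.7]
grip_width: 0.006
t 7.15 roller mm [2.000e-01 3.970e+01 2.464e+02] F_roller [1.  2.9 2.7] yawerr [ 0.002 -0.001  0.004] q [-0.45  0.16  0.59  1.63 -0.09  1.38 -0.39] g 0.01
shift [-23.  -0.  -3.] turn [ 0.002 -0.001  0.004]
```

```bash
python3 -m creep '[[[0,-6,0,-1,0,0,0],[0,-12,0,-2,0,0,0],[0,-18,0,-2,0,0,0],[0,-24,0,-2,0,0,0],[0,-30,0,-2,0,0,0]]]'
python3 -m creep '[[[0,-6,0,0,0,0,0],[0,-12,0,0,0,0,0],[0,-18,0,1,0,0,0],[0,-24,0,2,0,0,0],[0,-30,0,4,0,0,0]]]'
python3 -c "
from h import *
go(0,-33,240)"
```

```text
time: 7.65
position: [0.5544, -0.0941, 0.2475]
tool_rot: [2.732, 1.551, 0.0]
ft_force: [3.5, 1.8, 2.5]
grip_width: 0.006
time: 8.15
position: [0.5388, -0.1195, 0.2433]
tool_rot: [-2.731, -1.551, 0.0]
ft_force: [3.6, 1.5, -0.5]
grip_width: 0.005
t 8.15 roller mm [ -0.4 -20.7 243.3] F_roller [ 2.3  3.1 -0.5] yawerr [-0.001 -0.     0.004] q [-0.4   0.11  0.62  1.69 -0.06  1.37 -0.31] g 0.0
shift [-12.   0.   3.] turn [-0.001 -0.     0.004]
```

```bash
python3 -m creep '[[[0,-6,0,2,0,0,0],[0,-12,0,4,0,0,0],[0,-18,0,8,0,0,0],[0,-24,0,12,0,0,0],[0,-30,0,16,0,0,0]]]'
python3 -m creep '[[[0,-5,0,4,0,0,0],[0,-9,0,7,0,0,0],[0,-9,0,7,0,0,0],[0,-9,0,7,0,0,0]]]'
python3 -c "
from h import *
go(0,-62,220)"
python3 -m creep '[[[0,0,0,-30,0,0,0],[0,0,0,-65,0,0,0],[0,0,0,-95,0,0,0],[0,30,0,-95,0,0,0],[0,65,0,-95,0,0,0]]]'
python3 -m creep '[[[0,35,0,0,0,0,0],[0,70,0,0,0,0,0],[0,77,0,0,0,0,0],[0,77,0,0,0,0,0]]]'
cat > red.py <<'E'
from h import *
import sys
im=ctrl.get_image("scene")[...,::-1];cv2.imwrite(f"pics/{sys.argv[1]}.png",im);i=im.astype(int)
m=(i[...,2]>90)&(i[...,2]>2*i[...,1])&(i[...,2]>2*i[...,0])&(abs(i[...,1]-i[...,0])<30);m[:130]=0;m[265:]=0;m[:,:190]=0;m[:,330:]=0
n,l,st,ce=cv2.connectedComponentsWithStats(m.astype(np.uint8));k=1+st[1:,4].argmax();print(st[k],ce[k])
r=least_squares(lambda q:proj('scene',spoke(*W,q[0],.103))[0]-ce[k],[5.9]);print("q deg",np.degrees(r.x),r.fun)
cv2.imwrite(f"pics/{sys.argv[1]}z.png",cv2.resize(im[130:270,190:330],(560,560),interpolation=cv2.INTER_CUBIC))
where()
E
python3 red.py s3
```

```text
time: 8.65
position: [0.5233, -0.1458, 0.2274]
tool_rot: [-2.732, -1.55, 0.001]
ft_force: [1.7, 1.4, 1.7]
grip_width: 0.003
time: 9.05
position: [0.5185, -0.1532, 0.2201]
tool_rot: [-2.732, -1.55, 0.003]
ft_force: [0.7, 0.2, -0.0]
grip_width: 0.002
t 9.05 roller mm [ -0.4 -60.  220.1] F_roller [ 0.5  0.5 -0. ] yawerr [-0.001  0.001  0.003] q [-0.37  0.09  0.65  1.75 -0.06  1.32 -0.25] g 0.0
shift [-2.  0.  0.] turn [-0.001  0.001  0.003]
time: 9.55
position: [0.5526, -0.0986, 0.3171]
tool_rot: [2.734, 1.545, 0.002]
ft_force: [0.2, -0.3, -0.8]
grip_width: 0.008
time: 9.95
position: [0.592, -0.0294, 0.3146]
tool_rot: [-2.73, -1.555, 0.004]
ft_force: [-0.3, -0.0, -1.4]
grip_width: 0.005
[261 185   8  13  53] [264.22641509 190.75471698]
q deg [337.89621083] [-0.25933613  1.13908975]
t 10.0 roller mm [ -0.6  82.  315. ] F_roller [ 0.9 -1.5 -0.5] yawerr [-0.001  0.002  0.004] q [-0.48  0.18  0.57  1.47 -0.1   1.52 -0.45] g 0.01
```

```bash
python3 -m creep '[[[0,0,0,30,0,0,0],[0,0,0,60,0,0,0],[0,0,0,73,0,0,0],[0,-8,0,73,0,0,0],[0,-13,0,73,0,0,0]]]'
python3 -m creep '[[[0,-5,0,0,0,0,0],[0,-11,0,0,0,0,0],[0,-17,0,-1,0,0,0],[0,-23,0,-2,0,0,0],[0,-29,0,-2,0,0,0]]]'
python3 -m creep '[[[0,-5,0,0,0,0,0],[0,-10,0,0,0,0,0],[0,-14,0,0,0,0,0],[0,-17,0,0,0,0,0],[0,-19,0,0,0,0,0]]]'
python3 red.py s4
```

```text
time: 10.5
position: [0.5851, -0.044, 0.2437]
tool_rot: [2.732, 1.548, 0.001]
ft_force: [0.3, -0.7, 1.1]
grip_width: 0.005
time: 11.0
position: [0.571, -0.0671, 0.2455]
tool_rot: [2.731, 1.551, 0.003]
ft_force: [2.6, 2.2, 1.9]
grip_width: 0.005
time: 11.5
position: [0.5606, -0.0836, 0.2445]
tool_rot: [2.732, 1.551, -0.0]
ft_force: [2.5, 1.7, 3.0]
grip_width: 0.006
[250 190   4   7  23] [251.30434783 192.73913043]
q deg [358.36057991] [-0.14854329 -1.64623582]
t 11.55 roller mm [-2.000e-01  2.100e+01  2.445e+02] F_roller [0.5 2.2 0.6] yawerr [-0.     0.     0.003] q [-0.43  0.14  0.59  1.65 -0.08  1.37 -0.37] g 0.0
```

```bash
python3 -m creep '[[[0,-2,0,0,0,0,0],[0,-3,0,0,0,0,0],[0,-3,0,0,0,0,0],[0,-3,0,0,0,0,0]]]'
python3 -c "
from h import *
where()"
python3 -m creep '[[[0,10,0,0,0,0,0],[0,30,0,0,0,0,0],[0,30,0,-40,0,0,0],[0,30,0,-80,0,0,0],[0,30,0,-120,0,0,0]]]'
python3 -m creep '[[[0,40,0,-20,0,0,0],[0,80,0,-40,0,0,0],[0,120,0,-40,0,0,0],[0,140,0,-40,0,0,0],[0,140,0,-40,0,0,0]]]'
python3 red.py s5
```

```text
time: 11.95
position: [0.5591, -0.0859, 0.2445]
tool_rot: [2.732, 1.551, -0.0]
ft_force: [3.0, 0.6, 1.4]
grip_width: 0.006
t 11.95 roller mm [ -0.3  18.6 244.5] F_roller [2.2 2.1 1.4] yawerr [-0.     0.     0.004] q [-0.43  0.14  0.59  1.65 -0.08  1.37 -0.36] g 0.01
time: 12.45
position: [0.5745, -0.058, 0.365]
tool_rot: [-2.729, -1.553, 0.004]
ft_force: [0.9, -0.5, -0.5]
grip_width: 0.007
time: 12.95
position: [0.6472, 0.0669, 0.4017]
tool_rot: [-2.723, -1.561, 0.005]
ft_force: [-0.5, -0.3, -0.5]
grip_width: 0.003
[248 184   5  13  49] [250.36734694 189.48979592]
q deg [359.31267043] [0.17344311 1.66291949]
t 13.0 roller mm [ -2.5 191.9 402.4] F_roller [ 0.  -0.7  0.2] yawerr [-0.003  0.003  0.008] q [-0.51  0.33  0.54  1.13 -0.17  1.73 -0.56] g 0.0
```

View pics/s5.png

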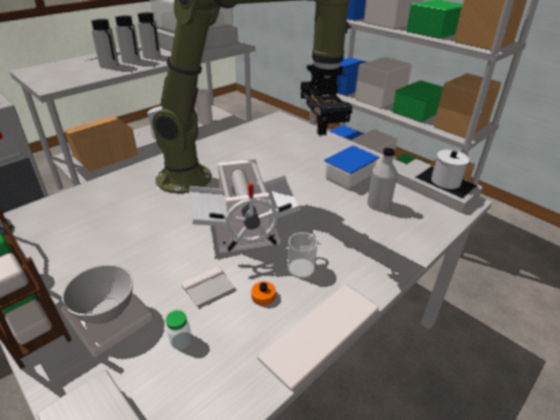

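The red spoke points up at (250,189), and the hand is clear near (322,130). The jug, stamp, scraper, jar, bowl, flask and tub are all at their starting pixels.

```bash
python3 -c "
from bench import ctrl
print(ctrl.close_job())"
```

```text
the job is handed in; nothing more can be done
None
```

I turned the handwheel about 150° anticlockwise with the closed fingertips, in three gentle pushes on successive spokes. The red-tipped spoke went last. I then lifted the hand clear and handed the job in at about 13 s of the 64 s.

- **Spoke angle:** the last camera check put the red spoke at 359.3°, about 0.7° from upright (limit 7°). The final fingertip position independently gave about 0.5° off upright. The red patch sat about 1.7 pixels from its predicted spot along the spoke, which hardly changes the angle.
- **Forces:** the readings at the end of each move never passed about 5 N while pushing. I did not see peaks in between, and the limit is 40 N.
- **Bystanders:** I compared the first and last scene pictures by eye and saw none of the loose items moved; I did not measure their positions.
- **Wheel at rest:** I did not measure wheel speed. The hand had been off the wheel for about a second when I handed in.

No check failed or disagreed.

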